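Unclip the battery cover and take the pack out

TASK

Open the battery compartment of the grey timing tester: squeeze the two orange snap tabs of its black cover towards each other, lift the cover straight off and lay it flat on the cork mat, tabs up as it came off. Then take the blue battery pack out of the compartment and lay it flat on the cork mat as well, beside the cover. Set both down rather than dropping them, and do not disturb the other things on the bench.

Things in the scene. Friction and masses are not known exactly. Their poses are not given: they have to be found in the camera images.
- tester: Timing tester, fixed to the bench, lying on its face, back up: light grey shell on a darker tray, 110 (x) x 190 (y) x 44 mm high, four rubber feet 3 mm high on its upper corners. Origin: centre of its underside; z up. Its battery compartment is centred at x = 0, y = +25 mm, shut by the black cover; the compartment's floor is 11 mm above the tester's underside.
- bay_center (a point): Centre of the compartment's mouth, at the height of the tester's upper face (44 mm above the bench); axes as the tester's. With the cover off the mouth is 54 mm (x) by 92 mm (y). Its long edges are lips 4 mm thick, 4 mm below the upper face, under which the cover's tabs hook; below them the compartment is 68 by 104 mm.
- cover_grip (a point): Where to grasp the cover: midway between its two orange tabs, half-way up. The tabs stand up as ears 24 mm wide (y), outer faces 28 mm either side of this point along x (56 mm apart, 46 mm when fully squeezed), reaching from 9 mm below to 9 mm above it. In place, the tester's upper face is 9 mm below this point. z is up when the cover is right way up.
- cover: The loose cover, 60 g: black plate 61 mm (x) by 101 mm (y), 3.5 mm thick, sunk almost flush in the tester with 1 mm of play. Origin: on its centre line, level with its feet (end ribs and tab ends), 22 mm below point cover_grip, same axes; it stands level on these feet. Held only by a hook on each tab, 3 mm under the lip; with both tabs squeezed in it lifts straight up.
- tab_near (a joint): How far the tab on the cover's -x side is pressed in (m): 0 relaxed, 0.005 fully in. It springs back; about 1 N starts it, 3.5 N holds it fully in. Its hook is clear of the lip from 0.003 to 0.004 on.
- tab_far (a joint): The same for the tab on the cover's +x side (pressed towards the other tab).
- pack_center (a point): Centre of the loose battery pack: blue block with a yellow band and two brass contacts on one end, 40 mm (x) by 24 mm (y) by 18 mm (z), 50 g. It lies on the compartment's floor under the cover, long side roughly along the tester's x, with 25 mm or more to the mouth on either side along y; its top is 15 mm below the tester's upper face.
- pack: The battery pack: origin at the centre of its underside, 9 mm below point pack_center, same axes.
- mat: Cork mat fixed to the bench, 180 mm (x) by 150 mm (y), 4 mm thick; origin: centre of its underside, z up. Empty at the start.
- microscope: Obstacle, fixed: grey stereo microscope. Its foot and a post 310 mm high stand about 0.4 m ahead and 0.43 m to the right of the robot's base; an arm runs from the post at 100 mm height to the head, whose eyepieces reach 250 mm high at 0.20 to 0.35 m ahead and 0 to 0.16 m to the right. Pass over it.
- loupe_1: Bystander: black watchmaker's eyeglass standing on the bench, 34 mm across, 28 mm high; origin at the centre of its underside.
- tilt_anvil: Bystander: steel block with an inclined tube, 40 x 52 x 57 mm; origin at its underside.
- amber_tin: Bystander: round amber box, 39 mm across, 18 mm high; origin at the centre of its underside.

How it is judged:
By the outcome, as a careful person would: the job done as asked, in the order asked, and still so for the second after the job is handed in, with the robot touching nothing.
It also fails if it takes over 58 s, if anything falls off the work surface, if the arm or the gripper's body presses on something with over 40 N, if the wrist force passes 120 N, or if a joint passes its speed limit or range.

ROBOT

A 6-joint arm with a two-finger parallel gripper is mounted at the origin on a cart in front of the work surface, level with it; the furniture and walls round the work are solid. World frame = base frame: x ahead of the robot, y to its left, z up, the work surface at z = 0. Lengths are in m, angles in rad, forces in N, time in s.
With the tool pointing down it reaches from about 0.3 to 0.85 m from the base axis. Payload 4.2 kg.
Tool frame: the origin (TCP) lies midway between the tips of the shut fingers; the grasp point (between the pads) lies 19 mm behind it; z points along the fingers, y is the direction in which the jaws open and shut (so a half turn about z gives the same grasp; the last joint's range is limited). The gripper opens to 91 mm and grips with 3 to 60 N. Pads are 32 mm wide; open, the fingers measure 118 mm over their backs; the gripper's body (76 mm by 178 mm) begins 60 mm behind the grasp point.
Start: joints at [-1.278, 0.32, 1.565, -0, 1.257, -0.02], TCP at [0.177, -0.547, 0.214] pointing down, gripper open.
Joint ranges: [-3.11, 3.11], [-0.84, 2.01], [0.21, 2.61], [-1.34, 4.49], [0.05, 2.63], [-2.56, 2.56]. Speed limits (rad/s): [2.57, 2.57, 3.14, 3.14, 3.14, 3.14].

INTERFACE

Orientations are given as a unit quaternion [w, x, y, z].
In Python, from cell import bot gives the robot as it stands. The module is installed in compiled form; this text tells all that it offers.
- The arm moves only by the shell command python3 -m crank 'ROWS' [OPENING] [FORCE]. ROWS is JSON, a list of rows, each a list of 4 numbers: the shift along the tool's x, y, z in mm, then the turn about the tool's z in degrees. A call has 1 to 10 rows; each row shifts and turns the commanded pose from where the row before left it, along the tool's axes as they then stand; what a row does not reach is not made up. A row lasts 1/8 s, in which the tool goes at most 62.5 mm and 10.7 degrees, less where a joint would pass 70% of its speed; a pose out of reach is approached as far as the arm can. A call with a gripper value outside its range is refused whole. OPENING is the opening, from 0 (shut) to 1 (fully open), set as the call begins (- or left out, the last holds). The fingers move at their own pace and stop on an object; FORCE is the grip in N (left out, the last holds). Time passes only in rows, so rows that do not move let the fingers close. It gives the time, the measured TCP pose, the force and the opening at its end, in the units of the state.
- bot.get_state(): the state, without advancing time (a new reading comes with each control period).
- bot.get_image(name): name is "side" or "top"; returns the picture (400x640x3 uint8, blue, green, red); there is no depth.
- bot.camera_model(name): a dict with "fx", "fy", "cx", "cy" (pixels), "extrinsics" (4x4, takes a point from camera to world coordinates). Camera axes: x right, y up, looking along -z (the intrinsics and any distortion apply to the point x, -y, -z); pixel columns grow to the right and rows downward; lengths in m; the calibration is good to about 2 mm. A picture is of the moment at which its call begins. camera_model takes no time and is no camera call.
- bot.hand_in(): hands the job in, once; it reports no verdict.
The state is a dict: "time_s": time; "qpos": joint angles; "dq": joint speeds; "joint_torque": joint torques, N m; "ee_pos": TCP position; "ee_rot": TCP orientation; "wrist_force": force on the tool from outside, world axes, zero at the start; "torque": the same for the moment, N m; "finger_gap": finger opening in m.
Only numpy, scipy, OpenCV 4.12 (cv2) and the standard library are available. Lean on these libraries where they do the work, as an engineer would, in place of code of your own. Each camera call takes 0.05 s, during which the arm holds its last target. There are 200 camera calls.

## Working session

There is one attempt and no reset: what is moved stays moved. The work goes in short steps, Python scripts to look and compute and a shell command to move; the robot and the scene stay as the last step left them, time stands still between calls to the robot, and variables do not carry over. Pictures are saved under pics/ and viewed, about 8 in all and at most 12, crops included, and the job is handed in when it is done.

```bash
mkdir -p pics
cat > h.py <<'E'
import numpy as np, cv2
from cell import bot
def ray(n,u,v):
    m=bot.camera_model(n); T=np.array(m["extrinsics"])
    d=np.array([(u-m["cx"])/m["fx"],-(v-m["cy"])/m["fy"],-1.0])
    return T[:3,3],T[:3,:3]@d
def onplane(n,u,v,z):
    o,d=ray(n,u,v); return o+d*(z-o[2])/d[2]
def proj(n,p):
    m=bot.camera_model(n); T=np.array(m["extrinsics"])
    q=T[:3,:3].T@(np.array(p)-T[:3,3]); return np.array([m["cx"]+m["fx"]*q[0]/-q[2],m["cy"]-m["fy"]*q[1]/-q[2]])
E
python3 - <<'E'
from h import *
for n in("top","side"):
    cv2.imwrite(f"pics/{n}0.png",bot.get_image(n)); m=bot.camera_model(n); print({k:(np.round(v,3).tolist()) for k,v in m.items() if k!='name'})
s=bot.get_state(); print(s["ee_pos"],s["ee_rot"],s["finger_gap"],s["wrist_force"],s["time_s"])
E
```

```text
{'fx': 398.683, 'fy': 398.683, 'cx': 317.229, 'cy': 206.609, 'extrinsics': [[0.009, 0.986, -0.164, 0.368], [-1.0, 0.013, 0.023, 0.029], [0.024, 0.163, 0.986, 0.98], [0.0, 0.0, 0.0, 1.0]]}
{'fx': 474.631, 'fy': 474.631, 'cx': 325.17, 'cy': 189.749, 'extrinsics': [[1.0, -0.016, 0.027, 0.554], [0.031, 0.648, -0.761, -0.891], [-0.005, 0.761, 0.648, 0.836], [0.0, 0.0, 0.0, 1.0]]}
[ 0.17677593 -0.54667133  0.21320258] [-7.97087723e-04  9.87797293e-01  1.55742923e-01 -1.18776048e-04] 0.09122337227792117 [0.7881527  0.38690135 0.33494058] 0.1
```

View pics/top0.png

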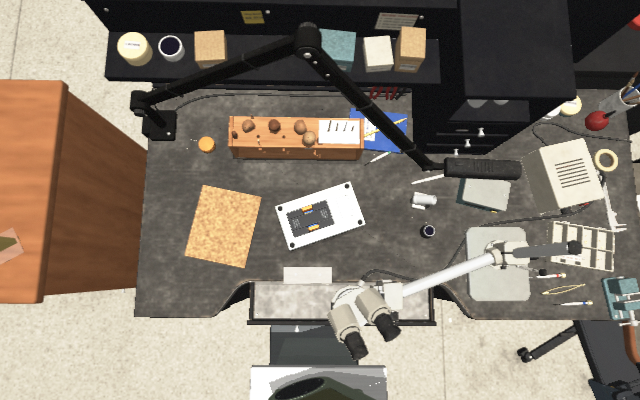

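View pics/side0.png

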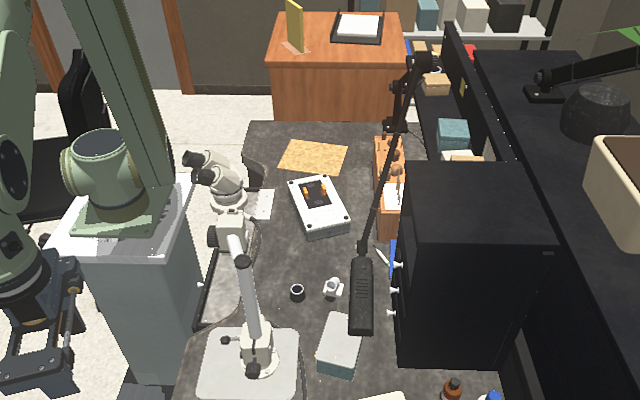

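Top view shows the tester at about (320,215) with the cover at (310,217) and orange tabs at (306,207) and (313,228). The mat is at (223,226), the loupe at (428,231), the anvil at (424,200) and the amber tin at (206,144). The side view shows the same, with the lamp arm beyond the tester. Next I measure.

```bash
python3 - <<'E'
from h import *
def rect_pts(n,mask,z):
    c=max(cv2.findContours(mask,cv2.RETR_EXTERNAL,cv2.CHAIN_APPROX_NONE)[0],key=cv2.contourArea)
    P=np.array([onplane(n,u,v,z)[:2] for u,v in c[:,0]])*1000
    r=cv2.minAreaRect(P.astype(np.float32)); return r
I={n:cv2.imread(f"pics/{n}0.png") for n in("top","side")}
H={n:cv2.cvtColor(I[n],cv2.COLOR_BGR2HSV) for n in I}
def roi(m,x0,y0,x1,y1):
    o=np.zeros_like(m); o[y0:y1,x0:x1]=m[y0:y1,x0:x1]; return o
R={"top":dict(t=(270,178,370,255),m=(180,180,268,270)),"side":dict(t=(280,165,355,245),m=(270,135,352,180))}
for n in I:
    w=roi(cv2.inRange(H[n],(0,0,150),(180,50,255)),*R[n]["t"])
    print(n,"tester",rect_pts(n,w,.044))
    m=roi(cv2.inRange(H[n],(8,60,110),(28,255,255)),*R[n]["m"])
    m=cv2.morphologyEx(m,cv2.MORPH_CLOSE,np.ones((5,5)))
    print(n,"mat",rect_pts(n,m,.004))
    o=roi(cv2.inRange(H[n],(5,150,120),(28,255,255)),*R[n]["t"])
    k,l,st,c=cv2.connectedComponentsWithStats(o)
    for i in range(1,k):
        if st[i,4]>5: print("tab",c[i],st[i],onplane(n,*c[i],.056))
    x0,y0,x1,y1=R[n]["t"]
    b=roi(cv2.inRange(H[n],(0,0,0),(180,255,90)),x0,y0,x1,y1)
    k,l,st,c=cv2.connectedComponentsWithStats(b)
    for i in range(1,k):
        if 5<st[i,4]<1500: print(" dark",c[i].round(1),st[i,4],onplane(n,*c[i],.046).round(4))
# lamp: triangulate head end and joint
def tri(a,b):
    o1,d1=ray("top",*a);o2,d2=ray("side",*b)
    s=np.linalg.lstsq(np.c_[d1,-d2],o2-o1,rcond=None)[0]; p,q=o1+s[0]*d1,o2+s[1]*d2
    return ((p+q)/2).round(3),np.linalg.norm(p-q).round(3)
print("lamp tip",tri((520,168),(360,332)),"neck",tri((440,167),(362,255)),"elbow",tri((307,38),(420,62)))
E
python3 - <<'E'
import cv2,numpy as np
a=cv2.imread("pics/top0.png")[175:260,265:375];b=cv2.imread("pics/side0.png")[165:245,280:390][:80]
a=cv2.resize(a,(660,510)[::1],interpolation=cv2.INTER_CUBIC);cv2.imwrite("pics/c0.png",a)
E
```

```text
top tester ((504.0766906738281, 1.472808837890625), (110.95658111572266, 192.0357666015625), 19.61656379699707)
top mat ((480.18304443359375, 237.702880859375), (152.21707153320312, 181.88327026367188), 78.5768814086914)
tab [306.23529412 209.41176471] [302 208  10   4  17] [0.51438093 0.0336115  0.056     ]
tab [313.09090909 228.81818182] [309 227  10   4  11] [0.46883645 0.01702946 0.056     ]
 dark [346.3 185.8] 12 [ 0.5747 -0.0618  0.046 ]
 dark [301.8 193.5] 17 [0.5542 0.0449 0.046 ]
 dark [273.1 198.7] 7 [0.5407 0.1127 0.046 ]
 dark [313.9 205.4] 8 [0.5259 0.0156 0.046 ]
 dark [279.5 208.3] 14 [0.5178 0.097  0.046 ]
 dark [297.2 215.9] 21 [0.5003 0.0547 0.046 ]
 dark [365.1 219.6] 10 [ 0.4933 -0.1062  0.046 ]
 dark [278.4 222.1] 7 [0.4848 0.0987 0.046 ]
 dark [359.6 221.6] 13 [ 0.4884 -0.0931  0.046 ]
 dark [306.9 226. ] 7 [0.4764 0.0317 0.046 ]
 dark [362.2 227.2] 6 [ 0.4752 -0.099   0.046 ]
 dark [353.4 229.1] 9 [ 0.4704 -0.0783  0.046 ]
 dark [319.5 242.7] 246 [0.4375 0.0016 0.046 ]
 dark [281.7 234.5] 6 [0.4557 0.0904 0.046 ]
 dark [291.5 244.9] 15 [0.4317 0.0668 0.046 ]
 d
[... 302 characters left out ...]
323181152344)
tab [323.10810811 189.40540541] [321 184   5  11  37] [0.51625985 0.02627912 0.056     ]
tab [305.17142857 192.05714286] [303 187   5  12  35] [0.47137598 0.01481936 0.056     ]
 dark [324.  175.5] 6 [0.5162 0.0952 0.046 ]
 dark [314.6 194.5] 411 [0.4949 0.0175 0.046 ]
 dark [291.  182.5] 6 [0.4308 0.0638 0.046 ]
 dark [316.4 225.7] 414 [ 0.5045 -0.0943  0.046 ]
 dark [345.6 217.3] 9 [ 0.5733 -0.0642  0.046 ]
 dark [308.8 225.9] 10 [ 0.4866 -0.0956  0.046 ]
 dark [344.8 232.3] 10 [ 0.5714 -0.1145  0.046 ]
lamp tip (array([ 0.597, -0.437,  0.138]), np.float64(0.005)) neck (array([ 0.602, -0.261,  0.132]), np.float64(0.002)) elbow (array([0.725, 0.034, 0.404]), np.float64(0.013))
```

View pics/c0.png

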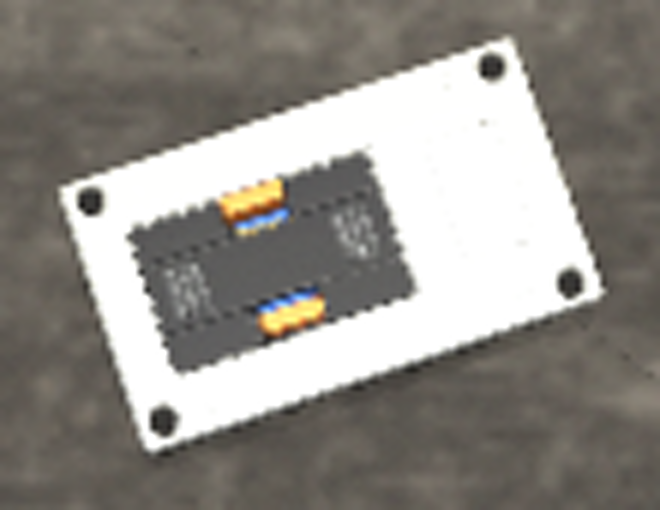

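The crop shows the cover at the tester's left part, with its two orange tabs at about (303,207) and (313,227) in full-image pixels, and feet at all four corners. Measured: tester centre (0.503, 0.001) with yaw 19.6°, so cover_grip is about (0.4935, 0.024, 0.053). The tab midpoints agree, and the sizes match within 2–6 mm. The mat is at about (0.479, 0.237), yaw about -11°. I rise first, then cross over the microscope.

```bash
python3 -m crank '[[0,0,-50,0],[0,0,-60,0],[0,0,-50,0],[20,-18,0,0],[40,-37,0,0],[40,-37,0,0],[40,-37,0,0],[40,-37,0,0],[40,-37,0,0],[40,-37,0,0]]' 1
```

```text
time_s: 1.35
ee_pos: [0.3509, -0.237, 0.3737]
ee_rot: [-0.0, 0.988, 0.156, -0.0]
wrist_force: [1.5, -0.5, -0.5]
finger_gap: 0.0911
```

```bash
python3 -m crank '[[40,-37,0,0],[40,-37,0,0],[40,-37,0,0],[40,-37,0,0],[20,-20,0,0],[0,0,0,-10],[0,0,0,-10],[0,0,0,-10],[0,0,0,-10],[0,0,0,-10]]' && python3 -m crank '[[0,0,40,-10],[0,0,50,-10],[0,0,50,-10],[0,0,50,-10],[0,0,20,0],[0,0,0,0],[0,0,0,0]]'; python3 -c "
from h import *; s=bot.get_state(); print(s['ee_pos'],s['ee_rot'],s['qpos'])"
```

```text
time_s: 2.6
ee_pos: [0.4698, -0.0235, 0.3735]
ee_rot: [-0.0, 0.828, 0.561, -0.0]
wrist_force: [-0.1, -0.3, -0.1]
finger_gap: 0.0909
time_s: 3.48
ee_pos: [0.4708, -0.0236, 0.1649]
ee_rot: [0.001, 0.588, 0.809, 0.0]
wrist_force: [1.3, -0.5, 0.3]
finger_gap: 0.0913
[ 0.47082256 -0.02357307  0.16487976] [7.91259046e-04 5.88360101e-01 8.08598522e-01 4.43471700e-04] [-7.43666573e-02  1.96635780e-01  1.86885362e+00 -9.03867168e-05
  1.07429087e+00 -3.87060870e-01]
```

```bash
python3 -m crank '[[0,0,0,-1.7],[19,19,0,0],[18,18,0,0],[0,0,45,0],[0,0,45,0],[0,0,0,0],[0,0,0,0]]'
python3 - <<'E'
from h import *
s=bot.get_state(); print(s['ee_pos'],s['ee_rot'])
a=bot.get_image("side");b=bot.get_image("top")
cv2.imwrite("pics/d.png",np.hstack([cv2.resize(a[140:250,265:375],(400,400),interpolation=2),cv2.resize(b[170:280,255:365],(400,400),interpolation=2)]))
E
```

```text
time_s: 4.35
ee_pos: [0.494, 0.0237, 0.0757]
ee_rot: [0.001, 0.576, 0.817, 0.001]
wrist_force: [1.0, 0.0, -0.1]
finger_gap: 0.0913
[0.49402618 0.02373381 0.07571045] [0.00136125 0.57617572 0.81732416 0.00095175]
```

View pics/d.png

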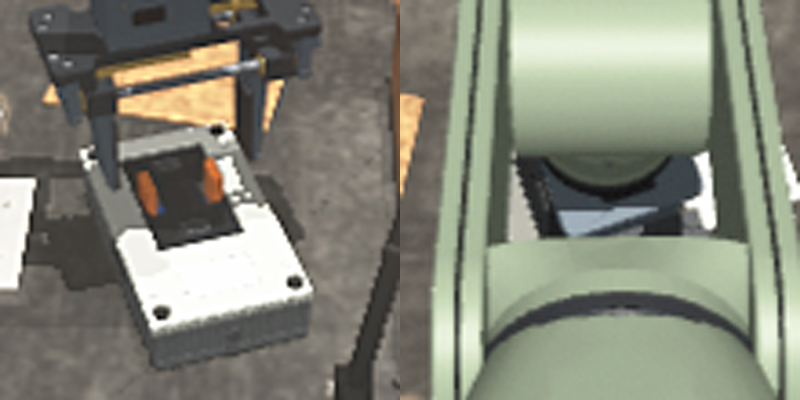

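Side crop: the fingertips at (113,190) and (250,160) straddle the tabs at (147,193) and (212,180), centred. The top view is blocked by the arm. I go down and squeeze.

```bash
python3 -m crank '[[0,0,15,0],[0,0,10,0],[0,0,3.5,0],[0,0,0,0],[0,0,0,0]]' && python3 -m crank '[[0,0,0,0],[0,0,0,0],[0,0,0,0],[0,0,0,0],[0,0,0,0],[0,0,0,0],[0,0,0,0],[0,0,0,0]]' 0.3 12
```

```text
time_s: 5.08
ee_pos: [0.4928, 0.0238, 0.0458]
ee_rot: [0.0, 0.576, 0.817, 0.0]
wrist_force: [-0.1, 0.4, 0.3]
finger_gap: 0.0914
time_s: 6.08
ee_pos: [0.4941, 0.0241, 0.0458]
ee_rot: [0.001, 0.576, 0.817, 0.001]
wrist_force: [4.3, 2.6, -0.7]
finger_gap: 0.0454
```

```bash
python3 -m crank '[[0,0,0,0],[0,0,-3,0],[0,0,-5,0],[0,0,-8,0],[0,0,-15,0],[0,0,-25,0],[0,0,-30,0],[0,0,0,0],[0,0,0,0]]' 0.3 18
python3 - <<'E'
from h import *
a=bot.get_image("side");cv2.imwrite("pics/e.png",cv2.resize(a[110:250,245:385],(560,560),interpolation=2))
E
```

```text
time_s: 7.2
ee_pos: [0.4915, 0.0236, 0.1311]
ee_rot: [-0.001, 0.576, 0.817, -0.001]
wrist_force: [-0.2, -0.2, -0.6]
finger_gap: 0.0448
```

View pics/e.png

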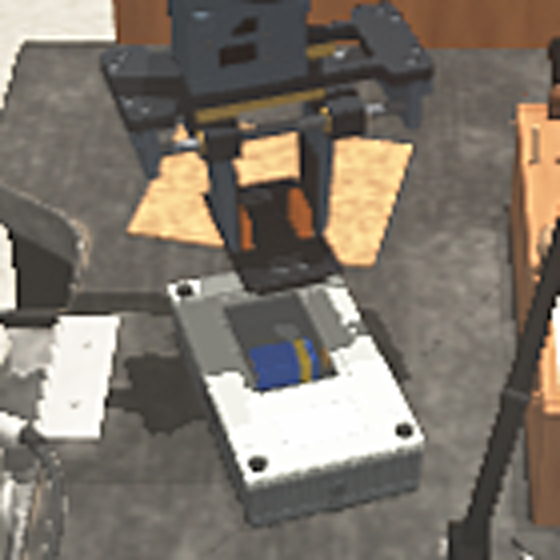

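The crop shows the cover level in the fingers at about (270,240), clear of the tester, with the blue pack visible in the bay at about (290,365). I carry the cover to the mat, to the point at (0.516, 0.230), squared to the mat.

```bash
python3 -m crank '[[17,8,0,0],[34,17,0,0],[40,19,0,0],[40,19,0,0],[35,18,0,0],[20,10,0,0],[0,0,15,10],[0,0,20,10],[0,0,20,10],[0,0,0,1]]' && python3 -m crank '[[0,0,20,0],[0,0,10,0],[0,0,8,0],[0,0,0,0],[0,0,0,0]]'
python3 - <<'E'
from h import *
s=bot.get_state(); print(s['ee_pos'],s['ee_rot'])
a=bot.get_image("side");cv2.imwrite("pics/f.png",cv2.resize(a[90:210,245:385],(700,600),interpolation=2))
E
```

```text
time_s: 8.5
ee_pos: [0.5141, 0.2283, 0.0744]
ee_rot: [-0.001, 0.773, 0.634, -0.003]
wrist_force: [0.1, 0.5, -0.3]
finger_gap: 0.0454
time_s: 9.12
ee_pos: [0.5161, 0.2296, 0.0389]
ee_rot: [0.0, 0.774, 0.634, 0.0]
wrist_force: [0.8, -0.2, -1.4]
finger_gap: 0.0451
[0.51612277 0.22964483 0.03891864] [1.92897810e-04 7.73639531e-01 6.33625786e-01 4.49554460e-04]
```

View pics/f.png

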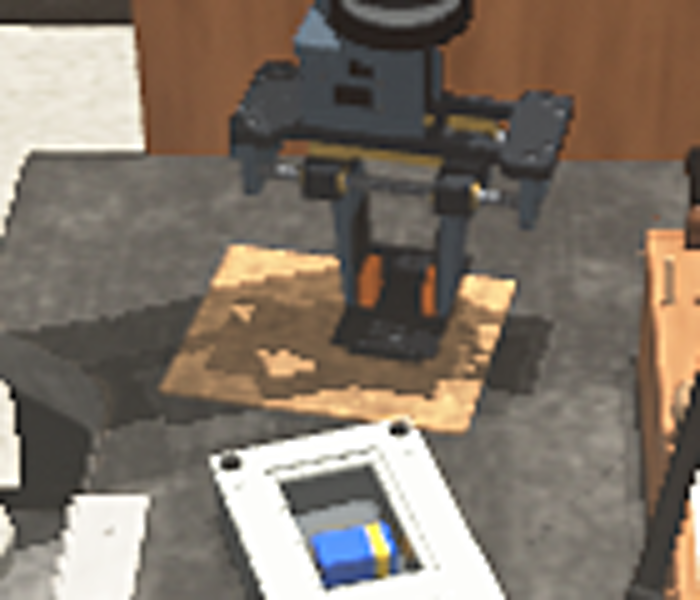

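The cover is level over the right half of the mat, at about (390,320) in the crop. I lower the last 20 mm gently.

```bash
python3 -m crank '[[0,0,8,0],[0,0,5,0],[0,0,2,0],[0,0,2,0],[0,0,0,0],[0,0,0,0]]' && python3 -m crank '[[0,0,1,0],[0,0,1,0],[0,0,0,0],[0,0,0,0]]'
```

```text
time_s: 9.93
ee_pos: [0.5158, 0.2295, 0.0215]
ee_rot: [0.0, 0.774, 0.634, 0.0]
wrist_force: [-0.0, 0.1, 0.1]
finger_gap: 0.0448
time_s: 10.42
ee_pos: [0.5157, 0.2295, 0.0194]
ee_rot: [0.0, 0.774, 0.634, -0.0]
wrist_force: [0.2, -0.1, 0.2]
finger_gap: 0.0451
```

```bash
python3 -m crank '[[0,0,0.5,0],[0,0,0.5,0],[0,0,0,0],[0,0,0,0]]' &&  python3 -m crank '[[0,0,0.5,0],[0,0,0.5,0],[0,0,0,0],[0,0,0,0]]'
```

```text
time_s: 10.92
ee_pos: [0.5158, 0.2295, 0.0187]
ee_rot: [0.0, 0.774, 0.634, 0.0]
wrist_force: [-0.9, -0.4, 3.0]
finger_gap: 0.0452
time_s: 11.42
ee_pos: [0.5158, 0.2295, 0.0186]
ee_rot: [0.0, 0.774, 0.634, 0.0]
wrist_force: [-2.8, -1.7, 9.9]
finger_gap: 0.0446
```

Contact came at the predicted height. I ease back and release.

```bash
python3 -m crank '[[0,0,-0.8,0],[0,0,0,0]]' && python3 -m crank '[[0,0,0,0],[0,0,0,0],[0,0,0,0]]' 0.56 && python3 -m crank '[[0,0,0,0],[0,0,0,0],[0,0,0,0]]' 0.8 && python3 -m crank '[[0,0,-10,0],[0,0,-20,0],[0,0,-50,0],[0,0,-50,0],[0,0,-20,0],[0,0,0,0],[0,0,0,0]]'
python3 - <<'E'
from h import *
s=bot.get_state(); print(s['ee_pos'],s['ee_rot'])
a=bot.get_image("side");cv2.imwrite("pics/side1.png",a);cv2.imwrite("pics/top1.png",bot.get_image("top"));cv2.imwrite("pics/g.png",cv2.resize(a[110:230,255:375],(600,600),interpolation=2))
# pack blue and yellow in side view
h=cv2.cvtColor(a,cv2.COLOR_BGR2HSV); Z=.029
for nm,lo,hi in(("blue",(100,120,60),(130,255,255)),("yel",(18,120,100),(35,255,255))):
    m=cv2.inRange(h,lo,hi); k,l,st,c=cv2.connectedComponentsWithStats(m[165:240,285:350].copy())
    for i in range(1,k):
        if st[i,4]>4:
            u,v=c[i]+[285,165]; print(nm,u,v,st[i],onplane("side",u,v,Z).round(4))
E
```

```text
time_s: 11.68
ee_pos: [0.5158, 0.2295, 0.0186]
ee_rot: [0.0, 0.774, 0.634, 0.0]
wrist_force: [-1.0, -0.2, 6.1]
finger_gap: 0.045
time_s: 12.05
ee_pos: [0.516, 0.2296, 0.0181]
ee_rot: [0.0, 0.774, 0.634, 0.0]
wrist_force: [0.5, -0.5, 2.9]
finger_gap: 0.0508
time_s: 12.42
ee_pos: [0.5155, 0.2294, 0.0179]
ee_rot: [-0.0, 0.774, 0.634, -0.0]
wrist_force: [-0.0, 0.1, 0.2]
finger_gap: 0.0723
time_s: 13.3
ee_pos: [0.5149, 0.2292, 0.1673]
ee_rot: [-0.0, 0.774, 0.634, -0.001]
wrist_force: [-1.1, -0.5, -0.2]
finger_gap: 0.0732
[0.51494315 0.22920358 0.16728447] [-2.32611048e-04  7.73707349e-01  6.33542406e-01 -9.50700271e-04]
blue 322.54545454545456 199.0 [36 29  3 11 11] [0.5148 0.02   0.029 ]
blue 313.2772277227723 200.6039603960396 [ 23  30  11  12 101] [0.4914 0.0132 0.029 ]
yel 320.4 199.46666666666667 [34 30  4 10 15] [0.5094 0.0181 0.029 ]
```

View pics/g.png

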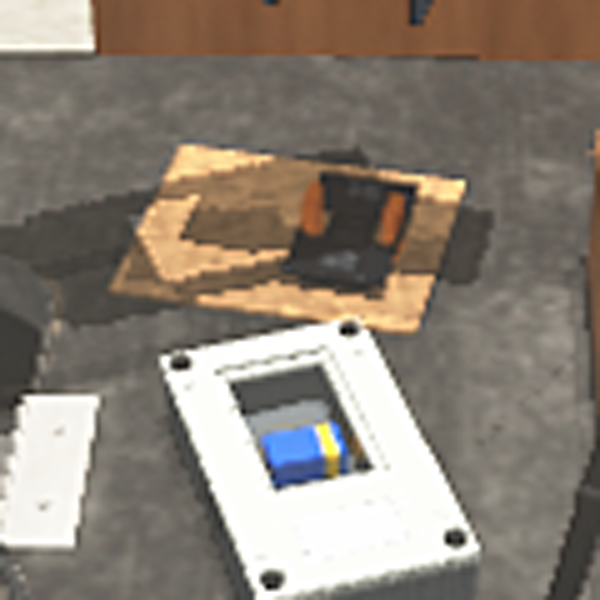

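The crop shows the cover flat on the mat, tabs up, at about (350,230), and the pack in the bay at about (303,452). I look for the pack in the top view, and otherwise split the top face from the front face in the side view.

Run:
```python
from h import *
t=cv2.imread("pics/top1.png");a=cv2.imread("pics/side1.png")
h=cv2.cvtColor(t,cv2.COLOR_BGR2HSV)
m=cv2.inRange(h,(100,120,50),(130,255,255))|cv2.inRange(h,(20,120,80),(35,255,255))
m[:, :270]=0; m[:,370:]=0; m[:178]=0; m[255:]=0
print("top n",m.sum()//255)
if m.sum():
    c=max(cv2.findContours(m,0,1)[0],key=cv2.contourArea)
    P=np.array([onplane("top",u,v,.029)[:2] for u,v in c[:,0]])*1000
    print(cv2.minAreaRect(P.astype(np.float32)))
cv2.imwrite("pics/i.png",np.hstack([cv2.resize(t[185:245,275:335],(400,400),interpolation=2),cv2.resize(a[180:210,300:330],(400,400),interpolation=0)]))
```

```text
top n 94
((490.98779296875, 21.84820556640625), (26.588102340698242, 22.79096221923828), 16.602962493896484)
```

View pics/i.png

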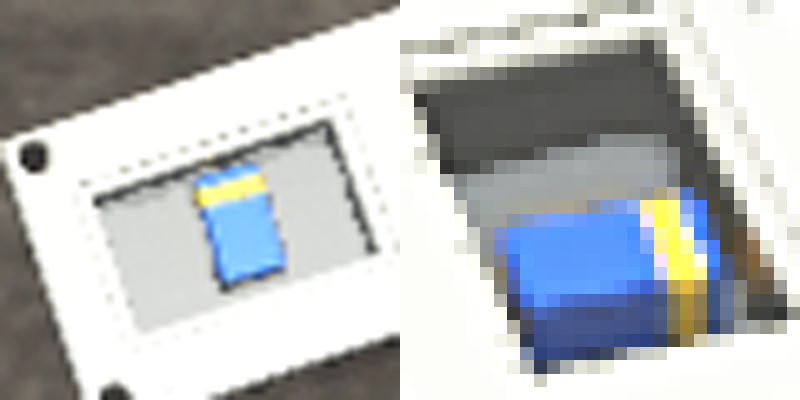

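Left panel (top view): the pack lies unobstructed, with full-image corners at about (304.3,211.7), (314.3,209.6), (317.7,225.5) and (308,228). The right panel (side view) confirms the pack lies flat with the band at +x.

Run:
```python
from h import *
q=np.array([onplane("top",u-.4,v-.4,.029)[:2] for u,v in((304.3,211.7),(314.3,209.6),(317.7,225.5),(308,228))])*1000
d=(q[0]+q[1]-q[2]-q[3])/2; w=(q[0]+q[3]-q[1]-q[2])/2
print(q.mean(0),np.linalg.norm(d),np.degrees(np.arctan2(d[1],d[0])),np.linalg.norm(w),np.degrees(np.arctan2(w[1],w[0])))
# side view: top face corners in crop (13.33 px/px from 300,180)
s=np.array([onplane("side",300+u/13.33-.5,180+v/13.33-.5,.029)[:2] for u,v in((100,225),(290,190),(330,285),(125,305))])*1000
print(s.mean(0),np.linalg.norm(s,axis=0)*0,np.degrees(np.arctan2(*(s[1]-s[0])[::-1])),np.linalg.norm(s[1]-s[0]),np.linalg.norm(s[3]-s[0]))
```

```text
[497.20270424  22.7723508 ] 40.006629851200934 13.008702526895133 24.358900744787977 103.95937070709826
[496.25604744  22.16310908] [0. 0.] 17.21039964942413 38.122094057444734 23.842863478273014
```

```bash
python3 -m crank '[[0,0,0,9],[0,0,0,9.6],[0,0,0,10],[0,0,0,10],[0,0,0,10],[0,0,0,8],[0,0,0,8],[-7,20,0,0],[-13,39,0,0],[-14,40,0,0]]' 0.44 && python3 -m crank '[[-14,40,0,0],[-13,39,0,0],[-6.5,18,0,0],[0,0,40,0],[0,0,40,0],[0,0,20,0],[0,0,0,0],[0,0,0,0]]'; python3 -c "
from h import *
s=bot.get_state(); print(s['ee_pos'],s['ee_rot'],s['time_s'])"
```

```text
time_s: 14.65
ee_pos: [0.5058, 0.1231, 0.1674]
ee_rot: [0.0, 0.992, 0.124, -0.001]
wrist_force: [0.4, -0.9, -1.0]
finger_gap: 0.0403
time_s: 15.65
ee_pos: [0.498, 0.0225, 0.0689]
ee_rot: [0.0, 0.992, 0.122, 0.0]
wrist_force: [-0.3, 0.5, 0.3]
finger_gap: 0.0401
[0.49804036 0.02248259 0.06886107] [1.63027736e-04 9.92487541e-01 1.22344697e-01 4.79854702e-04] 15.65
```

On target. I descend into the bay with the clearance checked (about 9 mm each side).

```bash
python3 -m crank '[[0,0,15,0],[0,0,12,0],[0,0,12,0],[0,0,8,0],[0,0,5,0],[0,0,2,0],[0,0,0,0],[0,0,0,0]]' && python3 -m crank '[[0,0,0,0],[0,0,0,0],[0,0,0,0],[0,0,0,0],[0,0,0,0]]' 0.1 12
```

```text
time_s: 16.65
ee_pos: [0.498, 0.023, 0.0145]
ee_rot: [0.0, 0.993, 0.122, 0.0]
wrist_force: [0.1, -0.1, 0.2]
finger_gap: 0.0404
time_s: 17.27
ee_pos: [0.4978, 0.023, 0.0144]
ee_rot: [0.0, 0.993, 0.122, 0.0]
wrist_force: [0.1, 0.3, 1.8]
finger_gap: 0.0237
```

```bash
python3 -m crank '[[0,0,-4,0],[0,0,-10,0],[0,0,-20,0],[0,0,-30,0],[0,0,-30,0],[0,0,-20,0],[0,0,0,0]]' 0.1 15 && python3 -m crank '[[0,-16,0,0],[-1,-30,0,0],[-1,-40,0,0],[-1,-40,0,0],[-1,-40,0,0],[-2,-40,0,0],[-1,-26,0,0],[0,0,0,0]]' && python3 -m crank '[[0,0,20,0],[0,0,30,0],[0,0,25,0],[0,0,10,0],[0,0,0,0],[0,0,0,0]]'
python3 - <<'E'
from h import *
s=bot.get_state(); print(s['ee_pos'],s['ee_rot'])
a=bot.get_image("side");cv2.imwrite("pics/j.png",cv2.resize(a[90:210,245:385],(700,600),interpolation=2))
E
```

```text
time_s: 18.15
ee_pos: [0.4989, 0.023, 0.1301]
ee_rot: [0.0, 0.993, 0.122, 0.002]
wrist_force: [-0.4, -0.4, -0.9]
finger_gap: 0.024
time_s: 19.15
ee_pos: [0.433, 0.2479, 0.127]
ee_rot: [0.0, 0.992, 0.124, -0.001]
wrist_force: [-0.3, -0.8, -1.0]
finger_gap: 0.0239
time_s: 19.9
ee_pos: [0.4354, 0.2465, 0.044]
ee_rot: [-0.0, 0.993, 0.122, 0.001]
wrist_force: [-0.3, -0.2, -0.4]
finger_gap: 0.024
[0.43538773 0.24654942 0.04396721] [-2.23137664e-04  9.92538426e-01  1.21929770e-01  7.45198591e-04]
```

View pics/j.png

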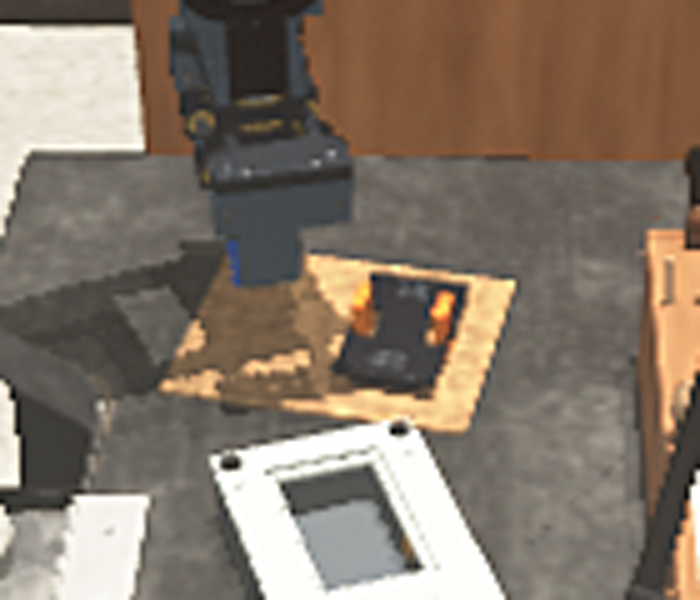

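The bay is empty. The pack is held in the fingers over the left part of the mat at about (255,265), with the cover at (405,335) untouched. I lower to about 0.0075.

```bash
python3 -m crank '[[0,0,15,0],[0,0,12,0],[0,0,5,0],[0,0,2,0],[0,0,0,0],[0,0,0,0]]' && python3 -m crank '[[0,0,1,0],[0,0,1,0],[0,0,0.5,0],[0,0,0,0],[0,0,0,0]]'
```

```text
time_s: 20.7
ee_pos: [0.435, 0.2465, 0.0095]
ee_rot: [-0.0, 0.993, 0.122, 0.0]
wrist_force: [0.0, 0.9, -0.2]
finger_gap: 0.024
time_s: 21.32
ee_pos: [0.4348, 0.2464, 0.0074]
ee_rot: [-0.0, 0.993, 0.122, 0.0]
wrist_force: [-1.5, -0.6, 4.7]
finger_gap: 0.0241
```

Contact is 4.7 N at the predicted height. I release and rise.

```bash
python3 -m crank '[[0,0,0,0],[0,0,0,0],[0,0,0,0],[0,0,0,0]]' 0.42 && python3 -m crank '[[0,0,-8,0],[0,0,-20,0],[0,0,-40,0],[0,0,-50,0],[0,0,-50,0],[0,0,-50,0],[0,0,0,0],[0,0,0,0]]'
python3 - <<'E'
from h import *
a=bot.get_image("side");t=bot.get_image("top")
cv2.imwrite("pics/k.png",np.hstack([cv2.resize(a[125:245,255:375],(400,400),interpolation=2),cv2.resize(t[130:270,180:320],(400,400),interpolation=2)]))
t0=cv2.imread("pics/top0.png");s0=cv2.imread("pics/side0.png")
for nm,i,j,(x0,y0,x1,y1) in(("loupe/anvil top",t,t0,(405,185,445,245)),("tin top",t,t0,(190,130,222,158)),("loupe/anvil side",a,s0,(285,270,350,305))):
    print(nm,cv2.absdiff(i,j)[y0:y1,x0:x1].mean().round(2))
E
```

```text
time_s: 21.82
ee_pos: [0.4347, 0.2463, 0.0066]
ee_rot: [0.0, 0.993, 0.122, -0.0]
wrist_force: [0.3, 0.4, -0.6]
finger_gap: 0.0382
time_s: 22.82
ee_pos: [0.4341, 0.2461, 0.2244]
ee_rot: [0.0, 0.993, 0.122, -0.0]
wrist_force: [-0.6, -0.5, -0.8]
finger_gap: 0.0383
loupe/anvil top 1.8
tin top 1.76
loupe/anvil side 2.58
```

View pics/k.png

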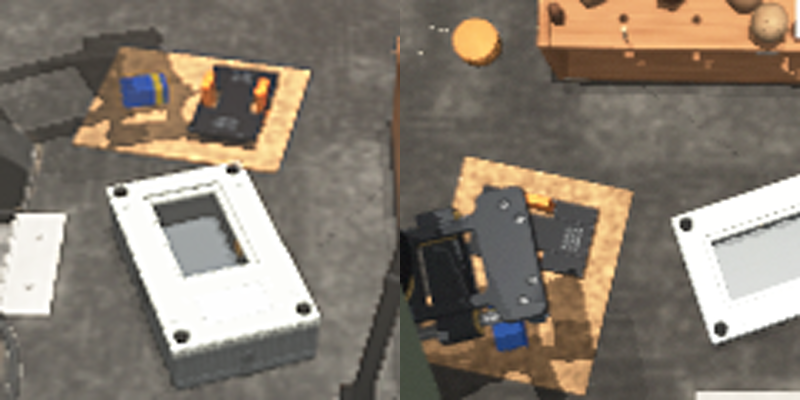

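The cover lies flat with tabs up at (235,105) in the left panel. The pack lies flat beside it at (145,90), both inside the mat, and the bay is empty. The bystander patches are unchanged.

```bash
python3 -c "
from cell import bot; print(bot.hand_in())"
```

```text
the job is handed in; nothing more can be done
None
```

The job is done and handed in at about 23 s on the robot's clock, well under the 58 s limit. I squeezed both tabs to a finger gap of about 45 mm and lifted the cover straight off. I set it flat on the mat, tabs up, then gripped the pack across its 24 mm side and laid it flat beside the cover.

- **Placing:** both parts touched down at the predicted heights. The peak wrist force reported was about 10 N for the cover and 5 N for the pack. The final pictures show both inside the mat, not touching each other, and the bay empty.
- **Bystanders:** the image patches around the loupe, anvil and tin differ only at noise level from the start. The gripper was about 0.2 m clear of everything at hand-in.
- **Disagreements:** the two cameras differed by about 1 to 2 mm on the tester, mat and pack. They also differed by about 4° on the pack's angle, so I used roughly the mean (14°). The side view measured the tester and mat 2 to 6 mm too large. No check failed.

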